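# Refill a gravity roller lane with medicine cartons, printed face up

## Robot

A 6-joint arm with a two-finger parallel gripper is mounted at the origin on the work surface. World frame = base frame: x ahead of the robot, y to its left, z up, the work surface at z = 0. Lengths are in m, angles in degrees, forces in N, time in s.
With the tool pointing down it reaches from about 0.375 to 0.9 m from the base axis. Payload 3.1 kg.
Tool frame: the origin (TCP) lies midway between the tips of the shut fingers; the grasp point (between the pads) lies 19 mm behind it; z points along the fingers, y is the direction in which the jaws open and shut (so a half turn about z gives the same grasp; the last joint's range is limited). The gripper opens to 87 mm and grips with 3 to 60 N. Pads are 19 mm wide; open, the fingers measure 117 mm over their backs; the gripper's body (75 mm by 190 mm) begins 51 mm behind the grasp point.
Start: joints at [54.402, 30.224, 82.088, -0, 67.689, -10.227], TCP at [0.268, 0.565, 0.223] pointing down, gripper open.
Joint ranges: [-176.69, 176.69], [-43.24, 126.21], [12.49, 139.97], [-82, 262], [0, 151.66], [-163.58, 163.58]. Speed limits (degrees/s): [159.86, 159.86, 180, 180, 180, 180].

## Interface

Orientations are given as a 3x3 rotation matrix whose columns are the frame's x, y, z axes.
In Python, from rig import status, vision, bot, models gives the robot as it stands.
- The arm moves only by the tool send_rows, never from a script. Its argument "moves" is a list of rows, each a list of 7 numbers: the shift along the tool's x, y, z in units of 25 mm (1.0 is 25 mm), then the turn, a rotation vector about the tool's x, y, z in units of 10 degrees (1.0 is 10 degrees), then the closure, from -1 (fully open) to 1 (shut), so that 0 is half open. In form: [[dx, dy, dz, rx, ry, rz, hand], ...]. A call has 1 to 12 rows; each row shifts and turns the commanded pose from where the row before left it, along the tool's axes as they then stand; what a row does not reach is not made up. A row lasts 1/8 s, in which the tool goes at most 62.5 mm and 10.7 degrees, less where a joint would pass 70% of its speed; a pose out of reach is approached as far as the arm can. A call is refused whole if a number of a shift passes 1 or a number of a turn 1, either way. A call with a gripper value outside its range is refused whole. The fingers move at their own pace and stop on an object; the grip force is fixed at half the most. Time passes only in rows, so rows that do not move let the fingers close. It gives the time, the measured TCP pose, the force and the opening at its end, in the units of the state.
- status.read_state(): the state, without advancing time (a new reading comes with each control period).
- vision.capture(name): name is "scene" or "top" or "wrist"; returns a dict with "img" (480x640x3 uint8, red, green, blue), "depth" (480x640 float32, m along the optical axis (not along the pixel's ray), 0 where there is no reading), "fx", "fy", "cx", "cy" (pixels), "pose" (4x4, takes a point from camera to world coordinates); the wrist camera has in their place "hand_eye" (4x4, takes a point from camera to tool coordinates, whose origin is the TCP and whose axes are the flange's). Camera axes: x right, y up, looking along -z (the intrinsics and any distortion apply to the point x, -y, -z); pixel columns grow to the right and rows downward; lengths in m; the calibration is good to about 2 mm. The wrist camera is an equidistant fisheye: a pixel r from the principal point sees the ray r / f radians off the axis. A picture is of the moment at which its call begins: read the wrist's pose just before it.
- bot.hand_in(): hands the job in, once; it reports no verdict.
Trained networks look in the newest picture that a camera, given by its name, has taken for a name from the list of things; names that differ only in an ending like _2 or _b are one class to them, and where a whole thing is asked for, a point or a joint stands for the part that bears it (a point fixed in the world has none). Each returns a list of dicts, best first, with "confidence" (0 to 1); they miss things now and then, are a little off and sometimes report something else, mostly with a low value. They report only what shows in the picture. A call takes as long as a camera call.
- models.masks_of(camera, name): "mask" (480x640 bool, what is visible of it) and "extent" ([left, top, right, bottom] in pixels, round what is visible of it).
- models.landmark_of(camera, name): "point" ([column, row] in pixels: a listed point, or the origin of a listed thing).
The state is a dict: "time_s": time; "joint_positions": joint angles; "qvel": joint speeds; "tau": joint torques, N m; "position": TCP position; "tcp_rot": TCP orientation; "force": force on the tool from outside, world axes, zero at the start; "moment": the same for the moment, N m; "opening": opening from 0.0 (shut) to 1.0 (fully open).
Only numpy, scipy, OpenCV 4.12 (cv2) and the standard library are available. Lean on these libraries where they do the work, as an engineer would, in place of code of your own. Each camera call takes 0.05 s, during which the arm holds its last target.

## Task

Refill the pharmacy's gravity lane: first push its red-handled gate fully down, then load both blue-printed cartons that stand on the loading deck, each one tipped flat with its blue printed face up and slid over the edge so that it runs down the rollers and lies against the gate or against the carton ahead of it. Take them in any order and leave everything else on the deck and bench where it is.

Things in the scene. Friction and masses are not known exactly. Their poses are not given: they have to be found in the camera images.
- lane: The fixed white gravity lane unit; place and heading vary. Origin on the bench under the middle of the brink, the edge between loading deck and rollers; x across the lane, y uphill (rollers to deck), z up. Level grey deck: top 125 mm up, y = 0 to 375, x = -105 to 160 mm, 10 mm lips at the y = 375 and x = 160 edges. Two 22 mm high guides on it flare from x = +-66 at y = 0 to +-101 at y = 81 mm.
- brink (a point): Middle of the brink, at deck height. From here the lane of ten free rollers falls at 15 degrees towards the unit's -y, 132 mm wide between side plates 40 mm above the roller tops. A carton pushed more than half over the brink rolls down by itself.
- lane_foot (a point): Middle of the gate's uphill face at roller height, 215 mm from the brink in the unit's -y, 69 mm above the bench. Two gate columns stand 76 mm either side, 150 mm high; with the gate up cartons would fall into the low tray beyond.
- gate (a joint): The clear sliding gate across the foot of the lane: metres it is raised; 0 = fully down (shut), 0.055 = fully up. It slides vertically, stays where it is left by friction and needs about 3 N down on its handle to move; it starts raised.
- gate_grip (a point): Centre of the top of the gate's red bar handle (60 mm across the lane, 24 mm along it, 14 mm high); it moves with the gate. About 157 mm above the bench when the gate is shut, up to 212 mm when raised.
- carton_a: Carton 120 x 32 x 64 mm, 0.12 kg. Origin at its centre; x along the 120, y (32 thick) out of the printed face, z along the 64. Printed face blue with white and yellow panels, blue wraps 9 mm onto the edges; other face plain white. Stands on a long edge across the deck's middle, about 105 or 270 mm from the brink, printed face uphill or downhill. A level push about 50 mm above the deck tips it.
- carton_b: The second blue-printed carton, the same in size and look; at the start its printed face looks the opposite way to carton_a's (one uphill, one downhill).
- vial: Bystander: amber vial with white cap, 38 mm across, 66 mm high, standing on the deck near its far side. Origin at the centre of its underside.
- stock_bottle: Bystander: white bottle with blue cap, 60 mm across, 105 mm high, on the bench beside the lane. Origin at the centre of its underside.
- orange_carton: Bystander: orange-printed carton of another product, 120 x 64 x 32 mm, lying on the bench beside the lane. Origin at the centre of its underside.
- scanner: Bystander: grey and white hand scanner, 146 x 62 x 36 mm, lying on the bench to the right.
- counting_tray: Bystander: blue tablet counting tray, 200 x 150 x 18 mm, on the bench to the right.
- label_roll: Bystander: roll of blank labels, 84 mm across, 40 mm high, on the bench behind the deck. Origin at the centre of its underside.

How it is judged:
By the outcome, as a careful person would: the job done as asked, in the order asked, and still so for the second after the job is handed in, with the robot touching nothing.
It also fails if it takes over 51 s, if anything falls off the work surface, if the arm or the gripper's body presses on something with over 40 N, if the wrist force passes 120 N, or if a joint passes its speed limit or range.

## Working session

There is one attempt and no reset: what is moved stays moved. The work goes in short steps, Python scripts to look and compute and a tool call to move; the robot and the scene stay as the last step left them, time stands still between calls to the robot, and variables do not carry over. Pictures are saved under pics/ and viewed, and the job is handed in when it is done.

Besides the shell and the picture viewer there is one more tool, called after "Request:" as name([rows], argument=value, ...), one row to a line, values as JSON. send_rows: Moves the arm, as the interface text tells. Its arguments: {"type":"object","properties":{"moves":{"type":"array"}},"required":["moves"]}

```bash
ls; mkdir -p pics; cat > h.py <<'E'
import numpy as np, cv2
from rig import status, vision, bot, models
def pix2w(c,u,v,d=None):
    if d is None: d=c['depth'][int(round(v)),int(round(u))]
    p=np.array([(u-c['cx'])/c['fx']*d,-(v-c['cy'])/c['fy']*d,-d,1])
    return (np.array(c['pose'])@p)[:3]
def cloud(c):
    v,u=np.mgrid[0:480,0:640]; d=c['depth']
    P=np.stack([(u-c['cx'])/c['fx']*d,-(v-c['cy'])/c['fy']*d,-d],-1)
    T=np.array(c['pose']); return P@T[:3,:3].T+T[:3,3]
def save(c,n): cv2.imwrite(f'pics/{n}.png',c['img'][:,:,::-1])
E
python3 - <<'E'
from h import *
s=status.read_state(); print({k:np.round(v,3).tolist() for k,v in s.items()})
for n in ['scene','top']:
    c=vision.capture(n); save(c,n+'0'); np.savez(n+'0.npz',**c)
    print(n,c['fx'],c['cx'],c['cy'],np.round(c['pose'],3).tolist())
    for t in ['brink','lane_foot','gate_grip','carton_a','carton_b','lane','vial','stock_bottle','orange_carton','label_roll','scanner','counting_tray']:
        for r in models.landmark_of(n,t)[:3]:
            u,v=r['point']; print(t,round(r['confidence'],2),np.round([u,v]),np.round(pix2w(c,min(max(u,0),639),min(max(v,0),479)),3))
print(status.read_state()['time_s'])
E
```

```text
pics
{'time_s': 0.0, 'joint_positions': [54.402, 30.279, 82.158, -0.003, 67.688, -10.228], 'qvel': [0.079, -0.053, -0.009, 0.022, -0.052, 0.075], 'tau': [0.001, -44.004, -17.66, 0.063, 0.058, -0.0], 'position': [0.267, 0.564, 0.222], 'tcp_rot': [[-0.904, 0.428, -0.001], [0.428, 0.904, -0.002], [0.0, -0.002, -1.0]], 'force': [-0.521, 0.147, 0.695], 'moment': [0.014, -0.021, -0.005], 'opening': 0.998}
scene 469.95146084323034 319.3406010547532 247.92475529406676 [[0.622, -0.491, 0.61, 1.26], [0.783, 0.404, -0.473, -0.648], [-0.014, 0.772, 0.635, 0.807], [0.0, 0.0, 0.0, 1.0]]
brink 0.58 [316. 210.] [ 0.477 -0.05   0.12 ]
lane_foot 0.56 [351. 184.] [0.51  0.038 0.181]
gate_grip 0.86 [235. 214.] [ 0.468 -0.269  0.202]
carton_a 0.94 [390. 165.] [0.491 0.199 0.165]
carton_a 0.85 [349. 186.] [0.504 0.039 0.172]
carton_a 0.73 [283. 321.] [ 0.661 -0.287  0.03 ]
carton_b 0.94 [390. 165.] [0.491 0.199 0.165]
carton_b 0.85 [349. 186.] [0.504 0.039 0.172]
carton_b 0.73 [283. 321.] [ 0.661 -0.287  0.03 ]
lane 0.82 [315. 248.] [ 0.533 -0.097  0.057]
vial 0.68 [372. 224.] [0.626 0.004 0.138]
stock_bo
[... 688 characters left out ...]
 0.469 -0.266 -0.003]
gate_grip 0.73 [395. 285.] [ 0.467 -0.264  0.204]
carton_a 0.85 [240. 278.] [0.477 0.058 0.19 ]
carton_a 0.69 [168. 275.] [0.48  0.21  0.187]
carton_b 0.85 [240. 278.] [0.477 0.058 0.19 ]
carton_b 0.69 [168. 275.] [0.48  0.21  0.187]
lane 0.79 [297. 288.] [ 0.462 -0.058  0.123]
vial 0.81 [271. 221.] [ 0.599 -0.002  0.191]
stock_bottle 0.8 [390. 226.] [ 0.616 -0.268  0.075]
orange_carton 0.95 [336. 217.] [ 0.644 -0.145  0.031]
label_roll 0.97 [262. 174.] [ 0.756  0.042 -0.   ]
scanner 0.9 [501. 333.] [ 0.372 -0.538  0.027]
scanner 0.74 [241. 276.] [0.481 0.056 0.186]
scanner 0.41 [270. 222.] [ 0.598 -0.002  0.19 ]
counting_tray 0.94 [498. 238.] [ 0.605 -0.544  0.006]
1.3
```

View pics/scene0.png

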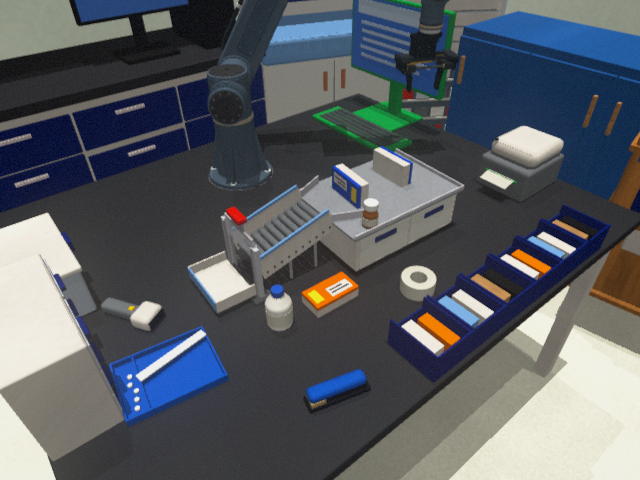

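View pics/top0.png

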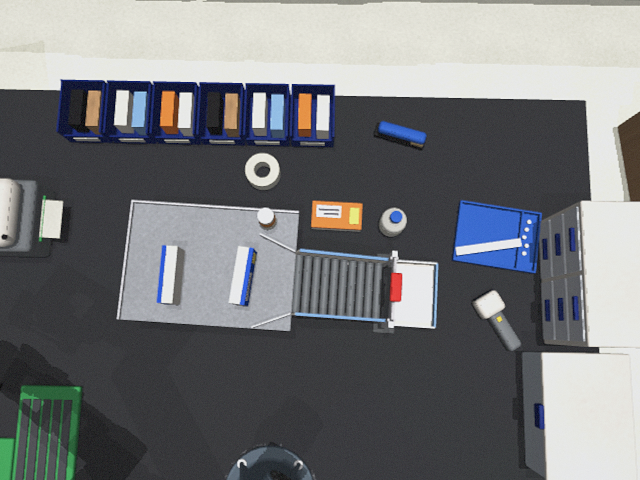

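```bash
python3 - <<'E'
from h import *
for n in ['top','scene']:
    c=dict(np.load(n+'0.npz')); P=cloud(c); ok=c['depth']>0
    z=P[...,2]
    print(n)
    # deck
    box=(P[...,0]>0.3)&(P[...,0]<0.75)&(P[...,1]>-0.1)&(P[...,1]<0.45)&ok
    m=box&(abs(z-0.125)<0.006)
    pts=P[m][:,:2].astype(np.float32); print('deck z',np.median(P[m][:,2]),len(pts))
    print('rect',cv2.minAreaRect(pts)); print(np.round(cv2.boxPoints(cv2.minAreaRect(pts)),3).tolist())
    # carton tops
    m=box&(z>0.182)&(z<0.197)&(P[...,0]<0.57)
    k,l=cv2.connectedComponents(m.astype(np.uint8))
    for i in range(1,k):
        q=P[l==i]
        if len(q)<60: continue
        r=cv2.minAreaRect(q[:,:2].astype(np.float32)); print('top',len(q),np.round(np.median(q,0),3),np.round(r[0],3),np.round(r[1],3),round(r[2],1))
    # red handle
    hsv=cv2.cvtColor(c['img'],cv2.COLOR_RGB2HSV)
    red=((hsv[...,0]<6)|(hsv[...,0]>174))&(hsv[...,1]>180)&(hsv[...,2]>80)&(abs(P[...,1]+0.26)<.06)&ok
    q=P[red]; q=q[q[:,2]>np.median(q[:,2])-.008]; r=cv2.minAreaRect(q[:,:2].astype(np.float32)); print('red',len(q),np.round(np.median(q,0),3),np.round(r[0],3),np.round(r[1],3),r[2])
E
```

```text
top
deck z 0.12443443013814037 17162
rect ((0.5101574659347534, 0.11809423565864563), (0.41293013095855713, 0.2654340863227844), 87.22808837890625)
[[0.36800000071525574, -0.0820000022649765], [0.6330000162124634, -0.0949999988079071], [0.652999997138977, 0.3179999887943268], [0.3880000114440918, 0.3310000002384186]]
top 929 [0.482 0.21  0.188] [0.483 0.21 ] [0.035 0.12 ] 87.5
top 912 [0.483 0.055 0.189] [0.483 0.056] [0.033 0.12 ] 82.9
red 256 [ 0.464 -0.266  0.203] [ 0.465 -0.265] [0.021 0.057] 87.43709564208984
scene
deck z 0.12440466107682346 5393
rect ((0.5101464986801147, 0.11090672016143799), (0.43130192160606384, 0.27100834250450134), 87.2778091430664)
[[0.36500000953674316, -0.09799999743700027], [0.6349999904632568, -0.11100000143051147], [0.656000018119812, 0.3199999928474426], [0.38499999046325684, 0.3330000042915344]]
top 344 [0.488 0.208 0.188] [0.483 0.211] [0.037 0.127] 87.8
top 382 [0.49  0.054 0.188] [0.484 0.057] [0.038 0.123] 82.2
red 197 [ 0.471 -0.269  0.202] [ 0.466 -0.267] [0.023 0.06 ] 87.75328826904297
```

Request:
send_rows([
  [0,0,-1,0,0,1,1],
  [0,0,0,0,0,1,1],
  [0,0,0,0,0,1,1],
  [0,0,0,0,0,1,1],
  [0,0,0,0,0,1,1],
  [0,0,0,0,0,1,1],
  [0,0,0,0,0,0.75,1],
  [0,0,0,0,0,0,1],
])

```text
time_s: 2.3
position: [0.2677, 0.5647, 0.2476]
tcp_rot: [[0.048, 0.999, -0.0], [0.999, -0.048, -0.0], [-0.0, -0.0, -1.0]]
force: [-0.4, 0.5, 0.5]
opening: 0.175
```

```bash
cat >> h.py <<'E'
O=np.array([0.476,-0.050]); a=np.radians(-2.75); XA=np.array([np.cos(a),np.sin(a)]); YA=np.array([-np.sin(a),np.cos(a)])
def lane(p): d=np.array(p[:2])-O; return np.round([1e3*d@XA,1e3*d@YA,1e3*p[2]],1)
def st():
    s=status.read_state(); R=np.array(s['tcp_rot']); print('t',round(s['time_s'],2),'lane',lane(s['position']),'pos',np.round(s['position'],4),'F',np.round(s['force'],1),'open',round(s['opening'],2),'yawerr',round(np.degrees(np.arctan2(R[1,1],R[0,1]))+2.75,2),'z',np.round(R[:,2],3)); return s
def go(x,y,z):
    s=st(); R=np.array(s['tcp_rot']); w=np.array([*(O+1e-3*(x*XA+y*YA)),z*1e-3])
    print('units',np.round(R.T@(w-np.array(s['position']))/0.025,2))
E
python3 -c "
from h import *
print(lane([.465,-.266,.203]))
go(0,-217,235)"
```

```text
[  -0.6 -216.3  203. ]
t 2.3 lane [-237.5  604.   247.6] pos [0.2677 0.5647 0.2476] F [-0.4  0.5  0.5] open 0.18 yawerr -0.03 z [-0. -0. -1.]
units [-32.84   9.52   0.5 ]
```

Request:
send_rows([
  [-1,0.5,0,0,0,0,1],
  [-1,0.5,0,0,0,0,1],
  [-1,0.5,0,0,0,0,1],
  [-1,0.5,0,0,0,0,1],
  [-1,0.5,0,0,0,0,1],
  [-1,0.5,0,0,0,0,1],
  [-1,0.5,0,0,0,0,1],
  [-1,0.5,0,0,0,0,1],
  [-1,0.5,0,0,0,0,1],
  [-1,0.5,0,0,0,0,1],
  [-1,0.5,0,0,0,0,1],
  [-1,0.5,0,0,0,0,1],
])

```text
time_s: 3.8
position: [0.403, 0.2568, 0.2477]
tcp_rot: [[0.047, 0.999, 0.0], [0.999, -0.047, 0.0], [0.0, 0.0, -1.0]]
force: [0.3, 0.3, 0.6]
opening: 0.004
```

Request:
send_rows([
  [-1,0.5,0,0,0,0,1],
  [-1,0.5,0,0,0,0,1],
  [-1,0.5,0,0,0,0,1],
  [-1,0.5,0,0,0,0,1],
  [-1,0.5,0,0,0,0,1],
  [-1,0.5,0,0,0,0,1],
  [-1,0.5,0,0,0,0,1],
  [-1,0,0,0,0,0,1],
  [-1,0,0,0,0,0,1],
  [-1,0,0,0,0,0,1],
  [-1,0,0,0,0,0,1],
  [-1,0,0,0,0,0,1],
])

```text
time_s: 5.3
position: [0.4749, -0.0473, 0.2478]
tcp_rot: [[0.047, 0.999, 0.0], [0.999, -0.047, -0.0], [-0.0, 0.001, -1.0]]
force: [0.2, 0.7, -0.3]
opening: 0.005
```

Request:
send_rows([
  [-1,0,0,0,0,0,1],
  [-1,0,0,0,0,0,1],
  [-1,0,0,0,0,0,1],
  [-1,0,0,0,0,0,1],
  [-1,0,0,0,0,0,1],
  [-1,0,0,0,0,0,1],
  [-1,0,0,0,0,0,1],
  [-1,0,0,0,0,0,1],
  [-0.8,0,0,0,0,0,1],
  [0,0,0.5,0,0,0,1],
  [0,0,0,0,0,0,1],
])

```text
time_s: 6.68
position: [0.4628, -0.2646, 0.2335]
tcp_rot: [[0.05, 0.999, -0.003], [0.999, -0.05, 0.003], [0.003, -0.003, -1.0]]
force: [-0.4, 0.2, -0.7]
opening: 0.01
```

```bash
python3 -c "
from h import *
go(0,-217,157)"
```

```text
t 6.67 lane [  -2.9 -215.   233.5] pos [ 0.4628 -0.2646  0.2335] F [-0.4  0.2 -0.7] open 0.01 yawerr -0.09 z [-0.003  0.003 -1.   ]
units [-0.09  0.13  3.06]
```

Request:
send_rows([
  [-0.1,0.1,0.7,0,0,0,1],
  [0,0,0.4,0,0,0,1],
  [0,0,0.4,0,0,0,1],
  [0,0,0.4,0,0,0,1],
  [0,0,0.4,0,0,0,1],
  [0,0,0.3,0,0,0,1],
  [0,0,0.3,0,0,0,1],
  [0,0,0,0,0,0,1],
  [0,0,0,0,0,0,1],
])

```text
time_s: 7.8
position: [0.4665, -0.2696, 0.1624]
tcp_rot: [[0.05, 0.999, 0.0], [0.999, -0.05, -0.001], [-0.001, 0.001, -1.0]]
force: [0.2, -0.0, 0.6]
opening: 0.007
```

Request:
send_rows([
  [0,0,0.2,0,0,0,1],
  [0,0,0.1,0,0,0,1],
  [0,0,0,0,0,0,1],
])

```text
time_s: 8.18
position: [0.4669, -0.2698, 0.157]
tcp_rot: [[0.05, 0.999, 0.002], [0.999, -0.05, -0.003], [-0.003, 0.002, -1.0]]
force: [-1.5, 0.5, 12.0]
opening: 0.007
```

```bash
python3 -c "
from h import *
st()
c=vision.capture('scene');save(c,'g1');cv2.imwrite('pics/g1c.png',cv2.resize(c['img'][150:310,160:360,::-1],None,fx=4,fy=3.7))"
```

```text
t 8.18 lane [   1.5 -220.   157. ] pos [ 0.4669 -0.2698  0.157 ] F [-1.5  0.5 12. ] open 0.01 yawerr -0.11 z [ 0.002 -0.003 -1.   ]
```

View pics/g1c.png

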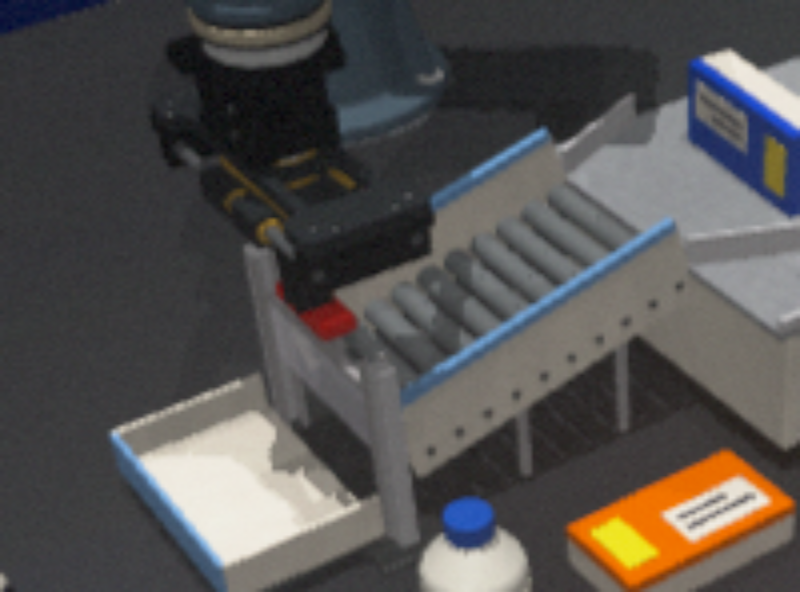

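Request:
send_rows([
  [0,0,-1,0,0,0,1],
  [0,0,-1,0,0,0,1],
  [1,0,0,0,0,0,0],
  [1,0,0,0,0,0,0],
  [1,0,0,0,0,0,0],
  [1,0,0,0,0,0,0],
  [1,0,0,0,0,0,0],
  [1,0,0,0,0,0,0],
  [1,0,0,0,0,0,0],
  [1,0,0,0,0,0,0],
  [1,0,0,0,0,0,0],
  [1,0,0,0,0,0,0],
])

```text
time_s: 9.72
position: [0.4788, -0.0184, 0.2049]
tcp_rot: [[0.05, 0.999, 0.0], [0.999, -0.05, -0.0], [-0.0, 0.0, -1.0]]
force: [0.1, -0.4, 0.0]
opening: 0.501
```

Request:
send_rows([
  [0.7,0,0.3,0,0,0,0],
  [0,0,0.6,0,0,0,0],
  [0,0,0.3,0,0,0,0],
  [0,0,0,0,0,0,0],
])

```text
time_s: 10.22
position: [0.4792, -0.0017, 0.1743]
tcp_rot: [[0.05, 0.999, -0.002], [0.999, -0.05, 0.0], [0.0, -0.002, -1.0]]
force: [-0.5, 0.8, 0.2]
opening: 0.502
```

```bash
python3 -c "
from h import *
go(2,70,178)
for n in ['top','scene']:
  c=vision.capture(n);save(c,'n1'+n)
  hsv=cv2.cvtColor(c['img'],cv2.COLOR_RGB2HSV);P=cloud(c)
  red=((hsv[...,0]<6)|(hsv[...,0]>174))&(hsv[...,1]>180)&(hsv[...,2]>80)&(abs(P[...,1]+0.26)<.06)
  print(n,np.percentile(P[red][:,2],[10,50,80]))
"
```

```text
t 10.22 lane [  0.9  48.4 174.3] pos [ 0.4792 -0.0017  0.1743] F [-0.5  0.8  0.2] open 0.5 yawerr -0.14 z [-0.002  0.    -1.   ]
units [ 0.87  0.04 -0.15]
top [0.15247884 0.15608471 0.15819072]
scene [0.14998432 0.15503722 0.15631242]
```

View pics/n1scene.png

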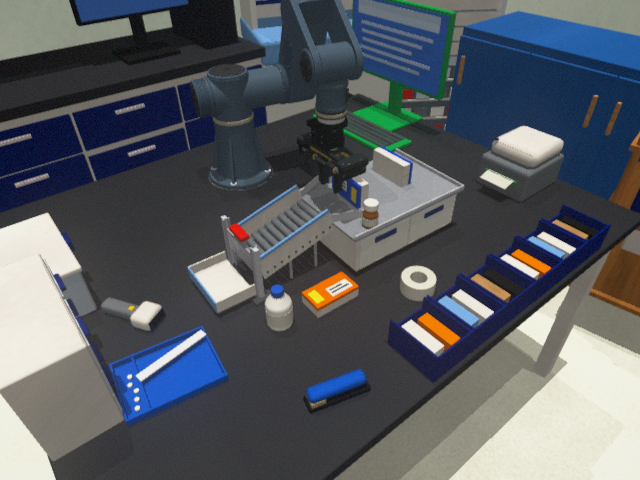

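Request:
send_rows([
  [0.5,0,-0.15,0,0,0,0],
  [0.4,0,0,0,0,0,0],
  [0.25,0,0,0,0,0,0],
  [0.25,0,0,0,0,0,0],
  [0.25,0,0,0,0,0,0],
  [0.25,0,0,0,0,0,0],
  [0.2,0,0,0,0,0,0],
  [0.2,0,0,0,0,0,0],
  [0,0,0,0,0,0,0],
])

```text
time_s: 11.45
position: [0.4824, 0.0562, 0.1787]
tcp_rot: [[0.05, 0.999, -0.0], [0.999, -0.05, 0.0], [0.0, -0.0, -1.0]]
force: [-0.6, -0.3, -0.1]
opening: 0.498
```

```bash
python3 -c "
from h import *
st()
c=vision.capture('scene');cv2.imwrite('pics/n2.png',cv2.resize(c['img'][100:280,260:480,::-1],None,fx=3.5,fy=3.3))"
```

```text
t 11.45 lane [  1.3 106.4 178.7] pos [0.4824 0.0562 0.1787] F [-0.6 -0.3 -0.1] open 0.5 yawerr -0.09 z [-0.  0. -1.]
```

View pics/n2.png

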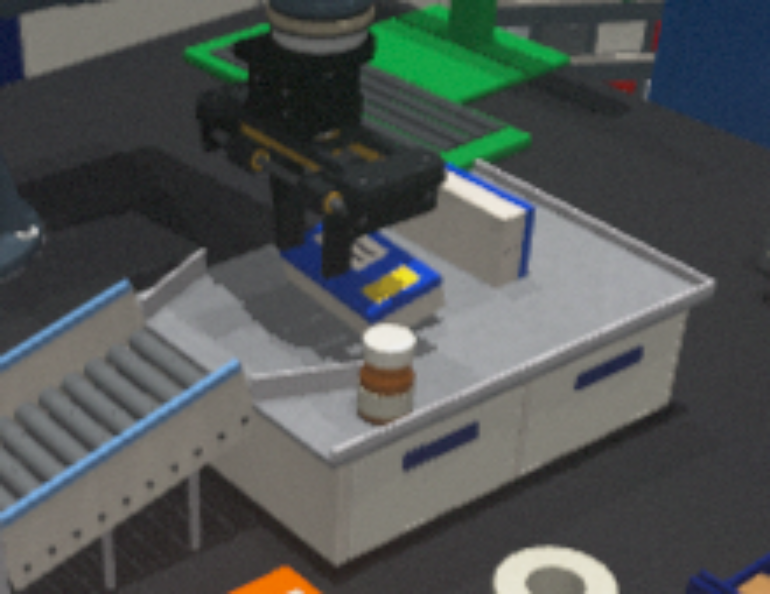

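Request:
send_rows([
  [0,0,-1,0,0,0,0],
  [0,0,-1,0,0,0,0],
  [1,0,0,0,0,0,0],
  [1,0,0,0,0,0,0],
  [1,0,0,0,0,0,0],
  [1,0,0,0,0,0,0],
  [0,0,0,0,0,0,0],
])

```text
time_s: 12.38
position: [0.4874, 0.1566, 0.2287]
tcp_rot: [[0.048, 0.999, 0.0], [0.999, -0.048, -0.0], [-0.0, 0.0, -1.0]]
force: [-0.7, -0.2, -0.9]
opening: 0.498
```

```bash
cat >> h.py <<'E'
def rects(tag):
    for n in ['top','scene']:
        c=vision.capture(n); save(c,tag+n); P=cloud(c); q=(P[...,:2]-O); L=np.stack([q@XA,q@YA,P[...,2]],-1)*1e3
        for nm,lo,hi in (('flat',148,166),('stand',180,197)):
            m=(L[...,2]>lo)&(L[...,2]<hi)&(abs(L[...,0])<85)&(L[...,1]>-40)&(L[...,1]<365)&(c['depth']>0)
            k,l=cv2.connectedComponents(m.astype(np.uint8))
            for i in range(1,k):
                w=L[l==i]
                if len(w)<100: continue
                r=cv2.minAreaRect(w[:,:2].astype(np.float32)); print(n,nm,len(w),'c',np.round(r[0],1),'sz',np.round(r[1],1),round(r[2],1),'y',np.round(np.percentile(w[:,1],[1,99]),1),'z',round(float(np.median(w[:,2])),1))
E
python3 -c "
from h import *
st(); rects('n3')"
```

```text
t 12.38 lane [  1.5 207.  228.7] pos [0.4874 0.1566 0.2287] F [-0.7 -0.2 -0.9] open 0.5 yawerr 0.01 z [ 0. -0. -1.]
top flat 1712 c [  6.  155.5] sz [ 66.1 121. ] 85.6 y [120.8 188.5] z 156.8
scene flat 231 c [ -2.3 247.9] sz [127.5  33.6] 13.9 y [243.1 277.9] z 156.9
scene flat 718 c [  6.3 155.7] sz [ 68.1 125.9] 85.1 y [120.7 190.3] z 156.5
scene stand 322 c [ -4.3 261.2] sz [120.8  37. ] 0.6 y [243.1 279. ] z 187.7
```

View pics/n3top.png

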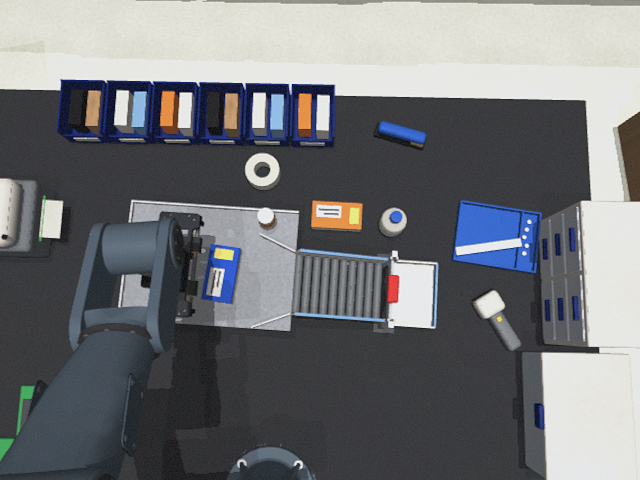

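Request:
send_rows([
  [0.28,0.15,0.9,0,0,0,0],
  [0,0,0.9,0,0,0,0],
  [0,0,0.9,0,0,0,0],
  [0,0,0.5,0,0,0,0],
  [0,0,0.27,0,0,0,0],
  [0,0,0,0,0,0,0],
])

```text
time_s: 13.22
position: [0.4917, 0.1622, 0.142]
tcp_rot: [[0.051, 0.999, -0.0], [0.999, -0.051, -0.0], [-0.0, -0.0, -1.0]]
force: [-0.1, 0.2, 0.4]
opening: 0.496
```

Request:
send_rows([
  [-0.3,0,0,0,0,0,0],
  [-0.3,0,0,0,0,0,0],
  [-0.4,-0.02,0,0,0,0,0],
  [-0.5,-0.02,0,0,0,0,0],
  [-0.5,-0.03,0,0,0,0,0],
  [-0.5,-0.03,0,0,0,0,0],
  [-0.5,-0.03,0,0,0,0,0],
  [-0.5,-0.03,0,0,0,0,0],
  [-0.5,-0.03,0,0,0,0,0],
])

```text
time_s: 14.35
position: [0.4818, 0.062, 0.142]
tcp_rot: [[0.05, 0.999, -0.0], [0.999, -0.05, 0.0], [0.0, -0.0, -1.0]]
force: [0.6, 1.9, 1.0]
opening: 0.499
```

```bash
python3 -c "
from h import *
st(); rects('n4')
c=cv2.imread('pics/n4scene.png'); cv2.imwrite('pics/n4.png',cv2.resize(c[100:280,220:440],None,fx=3.5,fy=3.3))"
```

```text
t 14.35 lane [  0.4 112.2 142. ] pos [0.4818 0.062  0.142 ] F [0.6 1.9 1. ] open 0.5 yawerr -0.12 z [-0.  0. -1.]
top flat 1284 c [ 2.8 60. ] sz [ 52.1 120.7] 89.8 y [34.4 84.9] z 156.9
top stand 199 c [ 25.2 274.1] sz [24.6 66.8] 72.8 y [254.4 277.5] z 188.4
scene flat 149 c [ 21.8 256.8] sz [71.3 37.7] 6.7 y [242.2 278.4] z 156.7
scene flat 851 c [ 3.7 76.5] sz [ 87.8 125.8] 88.7 y [ 33.5 117.3] z 156.5
scene stand 371 c [ -7.  261.2] sz [125.7  36.7] 0.2 y [243.4 278.8] z 187.8
```

View pics/n4.png

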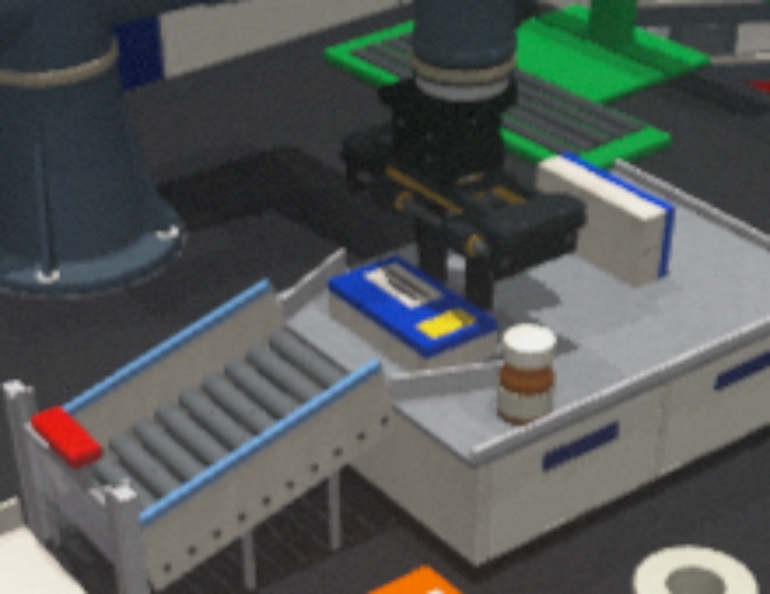

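Request:
send_rows([
  [-0.4,-0.03,0,0,0,0,0],
  [-0.4,-0.03,0,0,0,0,0],
  [-0.4,-0.03,0,0,0,0,0],
  [-0.4,-0.03,0,0,0,0,0],
  [-0.4,0,0,0,0,0,0],
  [-0.4,0,0,0,0,0,0],
  [-0.3,0,0,0,0,0,0],
  [-0.3,0,0,0,0,0,0],
  [-0.2,0,0,0,0,0,0],
  [0,0,0,0,0,0,0],
])

```text
time_s: 15.7
position: [0.4749, -0.0174, 0.142]
tcp_rot: [[0.051, 0.999, 0.0], [0.999, -0.051, -0.0], [-0.0, 0.0, -1.0]]
force: [0.5, 0.1, -0.2]
opening: 0.499
```

```bash
python3 -c "
from h import *
st(); rects('n5')
c=cv2.imread('pics/n5scene.png'); cv2.imwrite('pics/n5.png',cv2.resize(c[130:310,180:400],None,fx=3.5,fy=3.3))"
```

```text
t 15.7 lane [ -2.6  32.5 142. ] pos [ 0.4749 -0.0174  0.142 ] F [ 0.5  0.1 -0.2] open 0.5 yawerr -0.15 z [ 0. -0. -1.]
top flat 124 c [ -5.2 244.3] sz [118.2   2.7] 0.9 y [242.7 246. ] z 157.1
top flat 537 c [  0.2 -26.4] sz [ 27.1 120.9] 89.9 y [-39.7 -13.4] z 151.6
top stand 946 c [ -5.9 260.4] sz [120.4  34.5] 0.8 y [243.6 276.6] z 188.3
scene flat 226 c [ -1.7 247.3] sz [124.9  33.2] 15.1 y [242.8 278.7] z 156.8
scene flat 233 c [  6.2 -30.5] sz [130.8  33.4] 7.7 y [-39.2  -6.6] z 150.4
scene stand 364 c [ -5.3 262.1] sz [126.2  38.8] 2.3 y [242.8 278.9] z 187.9
```

View pics/n5.png

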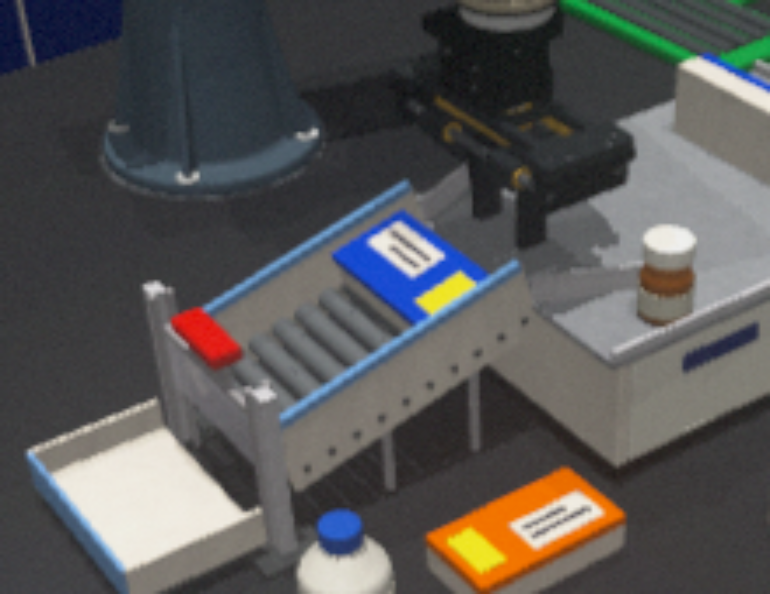

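Request:
send_rows([
  [0,0,-1,0,0,0,0],
  [0,0,-1,0,0,0,0],
  [0.8,0,-1,0,0,0,0],
  [1,0,0,0,0,0,0],
  [1,0,0,0,0,0,0],
  [1,0,0,0,0,0,0],
  [1,0,0,0,0,0,0],
  [1,0,0,0,0,0,0],
  [1,0,0,0,0,0,0],
  [1,0,0,0,0,0,0],
  [1,0,0,0,0,0,0],
  [1,0,0,0,0,0,0],
])

```text
time_s: 17.3
position: [0.4868, 0.2289, 0.2169]
tcp_rot: [[0.049, 0.999, -0.0], [0.999, -0.049, -0.0], [-0.0, -0.0, -1.0]]
force: [0.3, 0.3, -0.8]
opening: 0.499
```

Request:
send_rows([
  [1,0,0,0,0,0,0],
  [0.1,-0.1,0,0,0,0,0],
  [0,0,0.8,0,0,0,0],
  [0,0,0.7,0,0,0,0],
  [0,0,0,0,0,0,0],
])

```text
time_s: 17.92
position: [0.4845, 0.2545, 0.1783]
tcp_rot: [[0.05, 0.999, -0.004], [0.999, -0.05, -0.002], [-0.002, -0.004, -1.0]]
force: [0.4, -1.0, -0.2]
opening: 0.502
```

```bash
python3 -c "
from h import *
st(); rects('n6')
"
```

```text
t 17.93 lane [ -6.1 304.5 178.3] pos [0.4845 0.2545 0.1783] F [ 0.4 -1.  -0.2] open 0.5 yawerr -0.13 z [-0.004 -0.002 -1.   ]
top flat 125 c [ -5.3 244.5] sz [118.7   2.9] 0.7 y [242.5 246.1] z 156.8
top stand 949 c [ -5.9 260.5] sz [120.5  34.2] 1.3 y [243.4 276.6] z 188.2
scene flat 228 c [ -0.4 247.1] sz [127.2  34.7] 15.0 y [243.1 275.8] z 157.1
scene stand 445 c [ -5.9 280.7] sz [125.3  76.8] 1.4 y [243.4 313. ] z 187.8
```

View pics/n6scene.png

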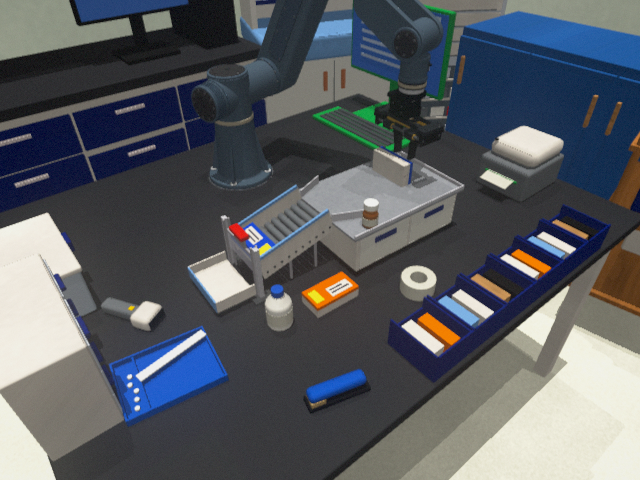

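Request:
send_rows([
  [-0.3,0,0,0,0,0,0],
  [-0.25,0,0,0,0,0,0],
  [-0.25,0,0,0,0,0,0],
  [-0.25,0,0,0,0,0,0],
  [-0.25,0,0,0,0,0,0],
  [-0.2,0,0,0,0,0,0],
  [-0.2,0,0,0,0,0,0],
  [-0.15,0,0,0,0,0,0],
  [0,0,0,0,0,0,0],
  [0,0,0,0,0,0,0],
])

```text
time_s: 19.27
position: [0.4838, 0.2093, 0.1795]
tcp_rot: [[0.05, 0.999, 0.0], [0.999, -0.05, 0.0], [0.0, 0.0, -1.0]]
force: [-0.3, 0.7, -0.0]
opening: 0.5
```

```bash
python3 -c "
from h import *
st(); rects('n7')
"
```

```text
t 19.27 lane [ -4.7 259.4 179.5] pos [0.4838 0.2093 0.1795] F [-0.3  0.7 -0. ] open 0.5 yawerr -0.12 z [ 0.  0. -1.]
top flat 1726 c [ -5.1 210.4] sz [121.3  66. ] 0.8 y [178.1 242.3] z 156.8
scene flat 669 c [ -4.2 212.7] sz [124.7  70.5] 0.1 y [178.3 244.2] z 156.4
```

View pics/n7scene.png

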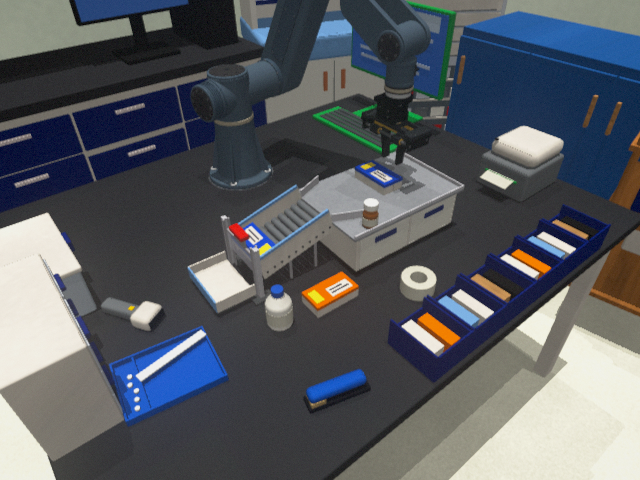

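Request:
send_rows([
  [0.4,0,0,0,0,0,0],
  [0,0,0.7,0,0,0,0],
  [0,0,0.7,0,0,0,0],
  [0,0,0.1,0,0,0,0],
  [-0.4,0,0,0,0,0,0],
  [-0.3,0.02,0,0,0,0,0],
  [-0.4,0.02,0,0,0,0,0],
  [-0.5,0.02,0,0,0,0,0],
  [-0.5,0.02,0,0,0,0,0],
  [-0.5,0.02,0,0,0,0,0],
  [-0.5,0.02,0,0,0,0,0],
  [-0.5,0.02,0,0,0,0,0],
])

```text
time_s: 20.88
position: [0.4832, 0.1282, 0.1421]
tcp_rot: [[0.05, 0.999, -0.0], [0.999, -0.05, 0.0], [0.0, -0.0, -1.0]]
force: [-0.0, 2.0, 2.1]
opening: 0.498
```

Request:
send_rows([
  [-0.5,0.03,0,0,0,0,0],
  [-0.5,0.03,0,0,0,0,0],
  [-0.5,0.03,0,0,0,0,0],
  [-0.5,0.03,0,0,0,0,0],
  [-0.3,0,0,0,0,0,0],
  [0,0,0,0,0,0,0],
])

```text
time_s: 21.62
position: [0.4832, 0.0707, 0.1419]
tcp_rot: [[0.051, 0.999, -0.0], [0.999, -0.051, -0.001], [-0.001, -0.0, -1.0]]
force: [0.3, 0.3, 0.5]
opening: 0.5
```

```bash
python3 -c "
from h import *
st(); rects('n8')
"
```

```text
t 21.62 lane [  1.4 120.9 141.9] pos [0.4832 0.0707 0.1419] F [0.3 0.3 0.5] open 0.5 yawerr -0.15 z [-0.    -0.001 -1.   ]
top flat 1328 c [-0.  68.6] sz [ 53.3 120.9] 89.8 y [42.3 94.5] z 157.0
scene flat 846 c [-0.1 85.9] sz [128.1  91.8] 2.3 y [ 42.6 127.2] z 156.7
```

Centred at x = 0 and square; pushing it over.

Request:
send_rows([
  [-0.4,-0.01,0,0,0,0,0],
  [-0.4,-0.01,0,0,0,0,0],
  [-0.4,0,0,0,0,0,0],
  [-0.4,0,0,0,0,0,0],
  [-0.4,0,0,0,0,0,0],
  [-0.4,0,0,0,0,0,0],
  [-0.4,0,0,0,0,0,0],
  [-0.3,0,0,0,0,0,0],
  [-0.3,0,0,0,0,0,0],
  [-0.2,0,0,0,0,0,0],
  [0,0,0,0,0,0,0],
])

```text
time_s: 23.1
position: [0.4783, -0.0188, 0.142]
tcp_rot: [[0.05, 0.999, -0.0], [0.999, -0.05, -0.0], [-0.0, -0.0, -1.0]]
force: [-0.3, -0.5, 0.2]
opening: 0.499
```

Request:
send_rows([
  [0,0,-1,0,0,0,0],
  [0,0,-1,0,0,0,0],
  [1,0,-1,0,0,0,0],
  [1,0,0,0,0,0,0],
  [1,0,0,0,0,0,0],
  [1,0,0,0,0,0,0],
  [0,0,0,0,0,0,0],
  [0,0,0,0,0,0,0],
])

```text
time_s: 24.1
position: [0.4832, 0.0812, 0.2169]
tcp_rot: [[0.049, 0.999, -0.0], [0.999, -0.049, -0.001], [-0.001, -0.0, -1.0]]
force: [-0.1, 0.2, 0.3]
opening: 0.499
```

```bash
python3 -c "
from h import *
st(); rects('n9')
c=vision.capture('scene');P=cloud(c);q=(P[...,:2]-O); L=np.stack([q@XA,q@YA,P[...,2]],-1)*1e3
hsv=cv2.cvtColor(c['img'],cv2.COLOR_RGB2HSV)
for n in ['scene','top']:
  c=vision.capture(n)
  for r in models.landmark_of(n,'carton_a'): print(n,r['confidence'],r['point'],lane(pix2w(c,*r['point'])))
  for r in models.landmark_of(n,'gate_grip')[:1]: print(n,r['point'],lane(pix2w(c,*r['point'])))
c=cv2.imread('pics/n9scene.png'); cv2.imwrite('pics/n9.png',cv2.resize(c[130:310,180:400],None,fx=3.5,fy=3.3))"
```

```text
t 24.1 lane [  0.9 131.4 216.9] pos [0.4832 0.0812 0.2169] F [-0.1  0.2  0.3] open 0.5 yawerr -0.08 z [-0.    -0.001 -1.   ]
scene 0.73 [276.7, 229.3] [  15.  -124.7  124.8]
scene 0.56 [254.5, 245.0] [  12.6 -186.9  104.7]
scene [235.9, 231.2] [   4.5 -224.6  158.3]
top 0.76 [371.5, 288.5] [  -1.7 -174.1  111.6]
top 0.61 [342.3, 284.1] [   2.6 -108.2  124.5]
top [392.6, 285.0] [   5.4 -215.   156.4]
```

View pics/n9.png

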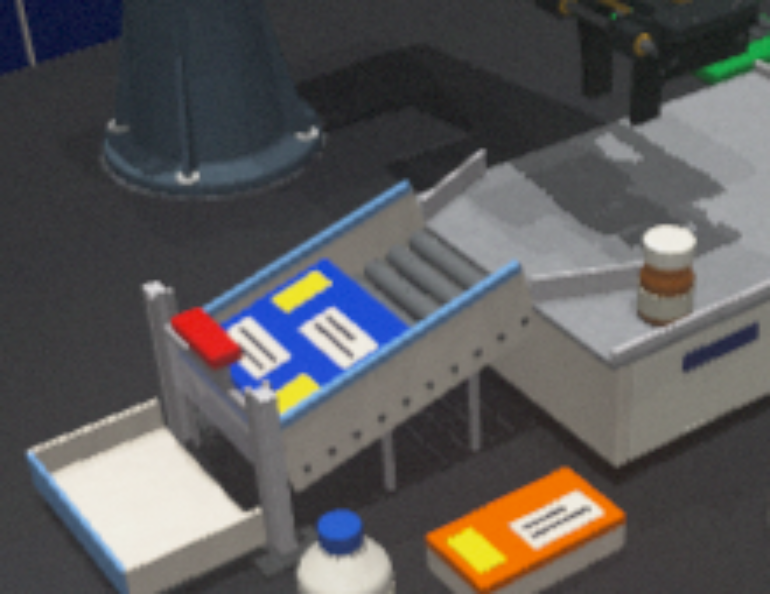

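View pics/n9top.png

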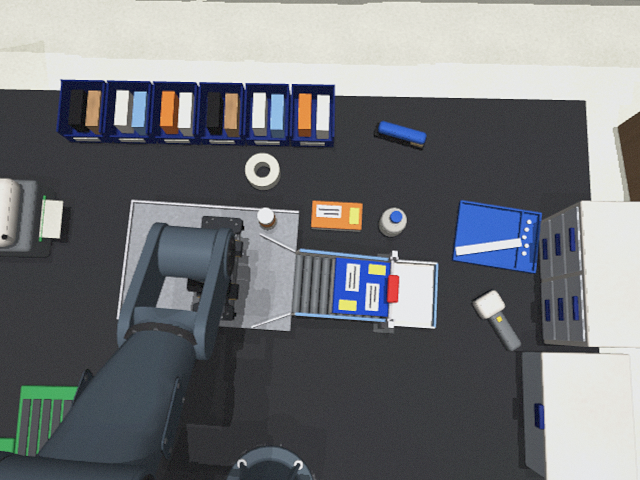

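Both cartons lie flat, blue face up, one against the gate and the other against the first. The gate handle reads 156–158 mm, so it is shut, and the bystanders look unmoved. Handing in.

```bash
python3 -c "
from h import *
print(bot.hand_in()); st()"
```

```text
the job is handed in; nothing more can be done
None
the job is handed in; nothing more can be done
```

The lane is refilled and the job is handed in, finished at about 24 s of the 51 s allowed.

- **Gate:** I pushed the red handle down first, until it held at 12 N with its top at 157 mm. In the last pictures it still read 156–158 mm, which is shut.
- **Cartons:** I tipped the near carton uphill and the far one downhill, so both lie with the blue face up. I then pushed each over the brink with the two fingers. The last scene and top pictures show one against the gate and the other against the first. Their centres are about 63–66 mm apart, close to the 64 mm carton size.
- **Other things:** The vial, bottle, orange carton, label roll, scanner and tray looked unmoved in the last top picture. I judged that by eye, not by measurement. The gripper was clear of everything, and its force reading was near zero.

No check failed. The only disagreement was a few millimetres between the two cameras' position readings.

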